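Take the dipped tealight block out of its carrier and hold it recess-up

ROBOT

A 6-joint arm with a two-finger parallel gripper is mounted at the origin on the work surface. World frame = base frame: x ahead of the robot, y to its left, z up, the work surface at z = 0. Lengths are in m, angles in rad, forces in N, time in s.
With the tool pointing down it reaches from about 0.3 to 0.75 m from the base axis. Payload 8.5 kg.
Tool frame: the origin (TCP) lies at the very end of the fingers, on their centre line; the grasp point (between the pads) lies 19 mm behind it (robot.pinch_z is the distance from the TCP to the grasp point, in m); z points along the fingers, y is the direction in which the jaws open and shut (so a half turn about z gives the same grasp; the last joint's range is limited). The gripper opens to 85 mm and grips with 20 to 120 N. Pads are 22 mm wide; open, the fingers measure 114 mm over their backs; the gripper's body (76 mm by 85 mm) begins 54 mm behind the grasp point. The pads swing forward as they close: fully open they stand 13 mm farther back than shut.
Start: joints at [0.896, 0.381, 1.297, -0, 1.464, -0.215], TCP at [0.244, 0.493, 0.231] pointing down, gripper open.
Joint ranges: [-3.11, 3.11], [-0.89, 2.33], [0.22, 2.48], [-1.42, 4.56], [0.17, 2.85], [-2.88, 2.88]. Speed limits (rad/s): [2.39, 2.39, 3.14, 3.14, 3.14, 3.14].

INTERFACE

Orientations are given as a rotation vector (axis times angle).
In Python, from bench import robot gives the robot as it stands. The module is installed in compiled form; this text tells all that it offers.
- The arm moves only by the tool drive_tool, never from a script. Its argument "commands" is a list of rows, each a list of 2 entries, a list of its own where there are three numbers: the shift along the tool's x, y, z as a fraction of full scale, then the turn, a rotation vector about the tool's x, y, z as a fraction of full scale. A call has 1 to 8 rows; each row shifts and turns the pose as measured when the row begins, along the tool's axes as they then stand; what a row does not reach is not made up. Full scale, the value 1, is 100 mm for a shift and 6 degrees for a turn. A row lasts 1/10 s, in which the tool goes at most 50 mm and 8.59 degrees, less where a joint would pass 70% of its speed; a pose out of reach is approached as far as the arm can. A call with a number of a shift or a turn outside -1 to 1 is refused whole. A call with a gripper value outside its range is refused whole. "fingers" is the closure, from 0 (fully open) to 1 (shut), set as the call begins (left out, the last holds). The fingers move at their own pace and stop on an object; the grip force is fixed at half the most. Time passes only in rows, so rows that do not move let the fingers close. It gives the time, the measured TCP pose, the force and the opening at its end, in the units of the state.
- robot.get_obs(): the state, without advancing time (a new reading comes with each control period).
- robot.grab_frame(name): name is "side" or "top" or "wrist"; returns a dict with "img" (384x512x3 uint8, red, green, blue), "fx", "fy", "cx", "cy" (pixels), "R" (3x3) and "t" (3): a world point X has camera coordinates R X + t. Camera axes: x right, y down, z forward; pixel columns grow to the right and rows downward; lengths in m; the calibration is good to about 2 mm. A picture is of the moment at which its call begins. There is no depth.
- robot.hand_in(): hands the job in, once; it reports no verdict.
The state is a dict: "time_s": time; "joint_positions": joint angles; "joint_velocities": joint speeds; "joint_torque": joint torques, N m; "position": TCP position; "orientation": TCP orientation; "contact_force": force on the tool from outside, world axes, zero at the start; "ft_torque": the same for the moment, N m; "opening": finger opening in m.
Only numpy, scipy, OpenCV 4.12 (cv2) and the standard library are available. Lean on these libraries where they do the work, as an engineer would, in place of code of your own. Each camera call takes 0.05 s, during which the arm holds its last target.

TASK

Draw the keeper pin out of the steel dip carrier, lay it in the two open notches at the carrier's front and let go of it, then lift out the wooden tealight block. Feel (or look) for its round recess, turning the block over on the white sheet as needed, and finish holding it in the gripper over the sheet, a good hand's breadth (10 cm) clear of the table, recess straight up, level and still, for the helper to drop the metal liner in: the job ends with the block held, not put down. Leave the second block on its board and everything else on the table alone.

Things in the scene. Friction and masses are not known exactly. Their poses are not given: they have to be found in the camera images.
- carrier: steel dip carrier, fixed. Origin on the table under the bay's middle; z up, -x its front (towards the robot). Open above and at the x ends. Two upright cheeks, 4 mm sheet, inner faces at y = +-30 mm, from x = -98 to +40 mm, 60 mm high. Floor 6 mm thick; lips at x = +-33 mm, 15 mm high, keep the block in. A wire bail lies folded down behind it (+x).
- bay (a point): centre of the carrier's bay, 34 mm above the table, axes as the carrier's: the centre of the 56 mm block that stands there, with 2 mm play. On each cheek at x = 0 sits a bush for the pin: bore 11 mm, outside 17 mm, from 30 to 44 mm either side of the bay, its axis along y 70 mm (its top 79 mm) above the table.
- notch (a point): parking place of the pin: middle between the open-topped notches in the two cheeks' upper edges, 80 mm to the front (-x) of the bay, on the axis of a parked pin, 50 mm above the table. Each notch is 11 mm wide, 19 mm at the flared mouth, 14 mm deep. Axes as the carrier's; the parked pin lies along y, grip outside the -y cheek.
- pin_grip (a point): centre of the flat wooden grip of the steel keeper pin: 12 mm wide (x), 44 mm long (y), 20 mm high (z). Loose, 55 g. The 8 mm round shank runs 102 mm from the grip to +y. At the start it lies level through both bushes over the block, grip outside the -y cheek; it is drawn straight towards the carrier's -y and is free after 100 mm.
- pin_mid (a point): point on the axis of the same pin, 70 mm from the grip's centre towards the tip (+y): midway between the bushes at the start, midway between the notches when parked. Axes as pin_grip.
- block_a_mid (a point): centre of one of two outwardly equal loose wooden 56 mm cubes, about 120 g; its axes start as the carrier's. One face has a blind recess, 42 mm across, 20 mm deep; the axes do not tell which: it starts either underneath or in the side turned to the carrier's +y. Which block stands in the carrier, and which on the board, differs.
- block_b_mid (a point): centre of the other block; all said of the first holds for it (its recess may be in the other of the two places).
- board_spot (a point): where the second block stands on the fixed plywood board (130 x 130 mm, 6 mm thick), 34 mm above the table, at the block's centre.
- sheet_mid (a point): centre of the white paper sheet flat on the table (210 mm along its x, 297 mm along its y, no thickness): free space to put the block down and turn it, and over which it is finally held.
- cup1: white plastic cup, 95 mm high, 72 mm wide, loose; origin under its middle; leave alone
- cup2: white plastic cup, 95 mm high, 72 mm wide, loose; origin under its middle; leave alone
- dye1: small glass dye bottle, 66 mm high, 26 mm wide, loose, beyond the carrier; origin under its middle; leave alone
- dye2: small glass dye bottle, 66 mm high, 26 mm wide, loose; origin under its middle; leave alone
- liner: metal tealight liner, open cup 38 mm wide, 16 mm high, loose; origin under its middle; leave alone
- brush: flat paint brush lying along its x, 170 mm long, loose; leave alone
- blanks: stack of plywood blanks, 100 x 100 mm, 24 mm high, loose; origin under its middle; leave alone
There are look-alikes about, which are no part of the job. Several things look just like the part that bears board_spot: the one meant starts nearest to the robot's base.

How it is judged:
On the way, in this order (a step that is already met when the one before it is completed fails the run):
1. the keeper pin is drawn fully out of both bushes (y of pin_mid in the frame of bay below -0.095 m), for 0.1 s.
2. the pin lies in both notches and is let go (distance between pin_mid and notch below 0.02 m and x of pin_mid in the frame of notch between -0.005 and 0.005 m and z of pin_mid in the frame of notch below 0.004 m and angle between the y axis of pin_mid and the y axis of notch, either way round below 0.08 rad and contact force between the fingers and pin below 0.05 N), for 0.2 s.
3. the block from the carrier is lifted out over the cheeks (((height (world z) of block_a_mid above 0.085 m and horizontal distance between block_b_mid and board_spot below 0.012 m) or (height (world z) of block_b_mid above 0.085 m and horizontal distance between block_a_mid and board_spot below 0.012 m))), for 0.1 s.
At the end, for the whole second after the job is handed in: The carrier's block is held in the fingers, still, centre over 12 cm high and within 10 cm of mid-sheet, recess up within 0.2 rad; the other block within 12 mm of its place; the pin lies in both notches (5 mm across, 4 mm in height, 20 mm along, 0.08 rad) (((height (world z) of block_a_mid above 0.12 m and angle between block_a_mid's own y axis and vertical below 0.2 rad and linear speed of block_a below 0.02 m/s and horizontal distance between block_a_mid and sheet_mid below 0.1 m and contact force between the fingers and block_a above 2 N and distance between block_b_mid and board_spot below 0.012 m) or (height (world z) of block_b_mid above 0.12 m and angle between block_b_mid's own z axis and vertical above 2.94 rad and linear speed of block_b below 0.02 m/s and horizontal distance between block_b_mid and sheet_mid below 0.1 m and contact force between the fingers and block_b above 2 N and distance between block_a_mid and board_spot below 0.012 m)) and distance between pin_mid and notch below 0.02 m and x of pin_mid in the frame of notch between -0.005 and 0.005 m and z of pin_mid in the frame of notch below 0.004 m and angle between the y axis of pin_mid and the y axis of notch, either way round below 0.08 rad); the arm keeps its last pose, push and grip.
It fails at once if the second block is pushed off its place or lifted (distance of each of block_a_mid, block_b_mid from where it was at the start of the episode above 0.02 m).
It fails at once if a cup, a dye bottle, the liner, the brush or the plywood blanks are disturbed (distance of any of cup1, cup2, dye1, dye2, liner, blanks from where it was at the start of the episode above 0.02 m or distance of brush from where it was at the start of the episode above 0.03 m).
It also fails if it takes over 72 s, if anything falls off the work surface, if the arm or the gripper's body presses on something with over 40 N, if the wrist force passes 120 N, or if a joint passes its speed limit or range.

## Working session

There is one attempt and no reset: what is moved stays moved. The work goes in short steps, Python scripts to look and compute and a tool call to move; the robot and the scene stay as the last step left them, time stands still between calls to the robot, and variables do not carry over. Pictures are saved under pics/ and viewed, and the job is handed in when it is done.

Besides the shell and the picture viewer there is one more tool, called after "Call:" as name(argument=value, ...), one argument or row to a line, values as JSON. drive_tool: Moves the arm, as the interface text tells. Its arguments: {"type":"object","properties":{"commands":{"type":"array","items":{"type":"array"}},"fingers":{"type":"number"}},"required":["commands"]}

```bash
mkdir -p pics; python3 - <<'E'
from bench import robot
import cv2,numpy as np,pickle
o=robot.get_obs(); print({k:np.round(v,4) for k,v in o.items()}, robot.pinch_z)
for n in ["side","top","wrist"]:
    f=robot.grab_frame(n); pickle.dump(f,open(f"pics/{n}0.pkl","wb"))
    cv2.imwrite(f"pics/{n}0.png",f["img"][:,:,::-1]); print(n,f["fx"],f["fy"],f["cx"],f["cy"],np.round(f["R"],4).tolist(),np.round(f["t"],4))
E
```

```text
{'time_s': np.float64(0.0), 'joint_positions': array([ 0.8957,  0.3812,  1.2983,  0.    ,  1.4636, -0.2153]), 'joint_velocities': array([-0.0003,  0.0006,  0.0004,  0.0009,  0.0007,  0.0005]), 'joint_torque': array([ 1.70000e-03, -4.48466e+01, -2.31282e+01, -1.00000e-04,
        4.70000e-03, -0.00000e+00]), 'position': array([0.2439, 0.4926, 0.2307]), 'orientation': array([-7.1580e-01, -3.0583e+00,  2.1000e-03]), 'contact_force': array([ 0.008 , -0.4725,  0.3172]), 'ft_torque': array([ 0.075 , -0.0192, -0.007 ]), 'opening': np.float64(0.0857)} 0.0187
side 454.9490426539115 454.9490426539115 253.43802045710623 193.92565695638737 [[0.9935, -0.1137, 0.0101], [-0.0523, -0.5315, -0.8454], [0.1015, 0.8394, -0.534]] [-0.5406  0.1431  1.7023]
top 487.5563880857488 487.5563880857488 263.2379030253955 188.00876480723568 [[-0.0182, -0.9998, -0.0076], [-0.9912, 0.0191, -0.1309], [0.131, 0.0052, -0.9914]] [0.1043 0.5693 1.7287]
wrist 335.37737144307056 335.37737144307056 252.4675154714566 184.30801180629695 [[0.444, 0.896, -0.0018], [0.8653, -0.4283, 0.2604], [0.2326, -0.1172, -0.9655]] [-0.55   -0.035   0.3783]
```

View pics/side0.png

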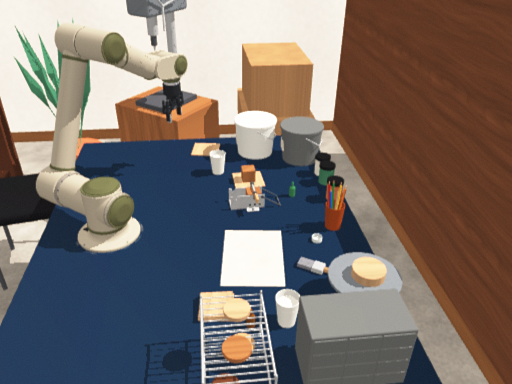

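View pics/top0.png

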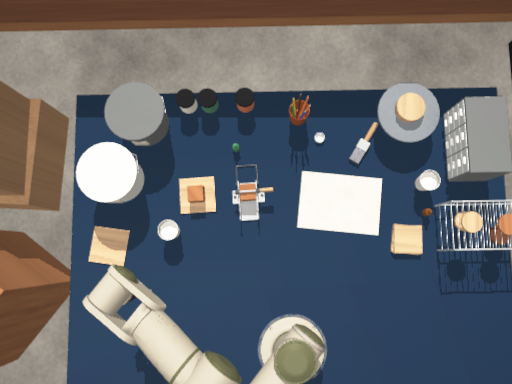

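View pics/wrist0.png

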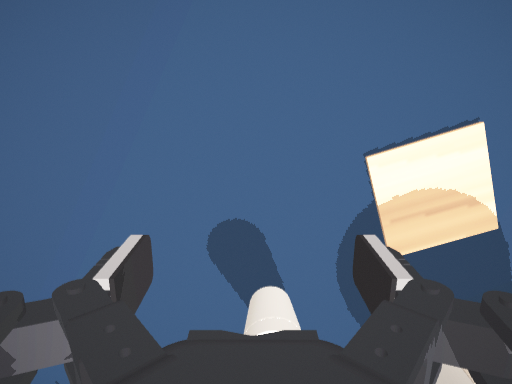

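Side: carrier near (247,197), board with block behind it. Top: carrier (248,195) with the pin grip to the right (~265,190), the block on its board at (197,195), sheet at (340,203), cup at (168,230). The wrist shows only an empty board and a cup. Zooming in next.

```bash
cat > h.py <<'E'
import numpy as np,cv2,pickle
from scipy.spatial.transform import Rotation as Rn
def ray(f,u,v,z):
    R=np.array(f["R"]);t=np.array(f["t"]);c=-R.T@t
    d=R.T@np.array([(u-f["cx"])/f["fx"],(v-f["cy"])/f["fy"],1]);return c+d*(z-c[2])/d[2]
def proj(f,X):
    p=np.array(f["R"])@np.array(X)+np.array(f["t"]);return np.array([f["fx"]*p[0]/p[2]+f["cx"],f["fy"]*p[1]/p[2]+f["cy"]])
def grab(n,tag,crop=None,k=1):
    from bench import robot
    f=robot.grab_frame(n);pickle.dump(f,open(f"pics/{n}{tag}.pkl","wb"));save(f,n+tag,crop,k);return f
def save(f,name,crop=None,k=1):
    im=f["img"][:,:,::-1]
    if crop: im=im[crop[1]:crop[3],crop[0]:crop[2]]
    cv2.imwrite(f"pics/{name}.png",cv2.resize(im,None,fx=k,fy=k,interpolation=cv2.INTER_CUBIC))
def load(n): return pickle.load(open(f"pics/{n}.pkl","rb"))
E
python3 - <<'E'
from h import *
f=load("top0"); save(f,"topz",(170,140,290,230),6.6)
f=load("side0"); save(f,"sidez",(200,150,320,230),6.6)
f=load("top0")
for u,v in[(248,195),(340,203),(197,195),(168,230)]: print(ray(f,u,v,0))
# sheet
im=f["img"].astype(int); m=((im.min(2)>200)).astype(np.uint8)
n,l,s,c=cv2.connectedComponentsWithStats(m)
for i in range(1,n):
    if s[i,4]>30: print(s[i],c[i],ray(f,*c[i],0))
E
```

```text
[0.5511512  0.15057644 0.        ]
[ 0.51501907 -0.18777439  0.        ]
[0.55475905 0.33920375 0.        ]
[0.42761996 0.44564569 0.        ]
[315 133  10  10  67] [319.25373134 137.58208955] [ 0.76275336 -0.11965815  0.        ]
[357 139  13  12  99] [362.94949495 144.36363636] [ 0.73355704 -0.28202932  0.        ]
[  76  142   62   60 2880] [106.10069444 171.69826389] [0.64869603 0.67825989 0.        ]
[ 297  171   85   64 4586] [339.62472743 202.70082861] [ 0.51615137 -0.18643735  0.        ]
[420 171  20  19 269] [428.52416357 180.74349442] [ 0.59146491 -0.51798806  0.        ]
[233 191   7  13  54] [235.46296296 198.51851852] [0.5389578  0.19705828 0.        ]
[256 192   9  18  61] [259.96721311 198.72131148] [0.53647968 0.1065987  0.        ]
[242 212  17   8  84] [249.89285714 216.69047619] [0.47080311 0.14475611 0.        ]
[159 220  20  20 286] [168.55944056 230.18531469] [0.42690424 0.44358757 0.        ]
[459 243  34   7  66] [474.92424242 247.87878788] [ 0.34214044 -0.67058264  0.        ]
[109 268  43  38 291] [129.89003436 286.57388316] [0.22628412 0.58200371 0.        ]
[ 90 274  29  34 450] [103.45555556 290.69777778] [0.21334365 0.67736174 0.        ]
[ 84 300  41  40 294] [103.73469388 319.20748299] [0.11301376 0.67387635 0.        ]
[125 305  22  21 196] [136.3622449  316.44387755] [0.12064923 0.55690776 0.        ]
[ 138  313   50   59 1268] [161.83675079 341.66324921] [0.03155251 0.46468758 0.        ]
[261 317  59  45 634] [279.4511041  333.09621451] [0.0540199  0.04557943 0.        ]
[177 360  18  22 188] [186.24468085 371.20212766] [-0.07092594  0.37747861  0.        ]
[190 361  32  23 417] [206.73381295 375.1942446 ] [-0.08564479  0.30512775  0.        ]
[260 366  22  18 195] [270.86153846 377.83076923] [-0.09825875  0.07925436  0.        ]
```

View pics/topz.png

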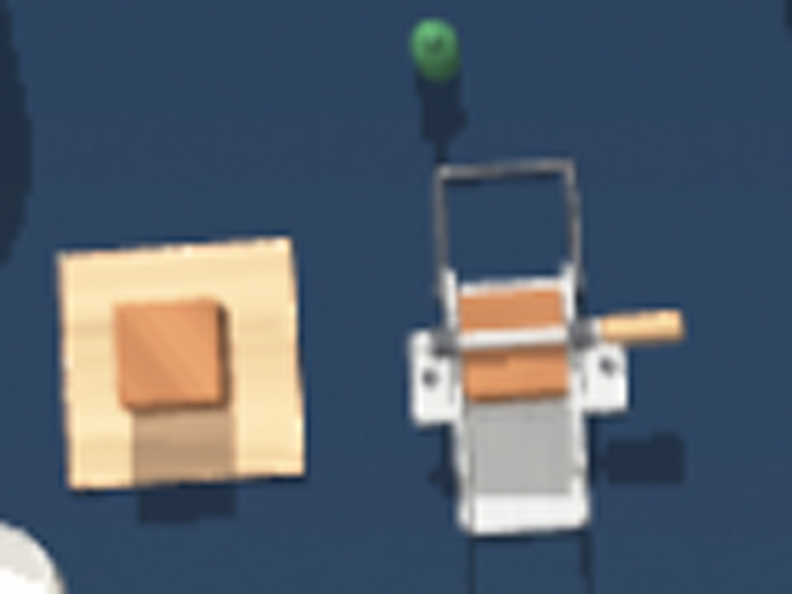

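View pics/sidez.png

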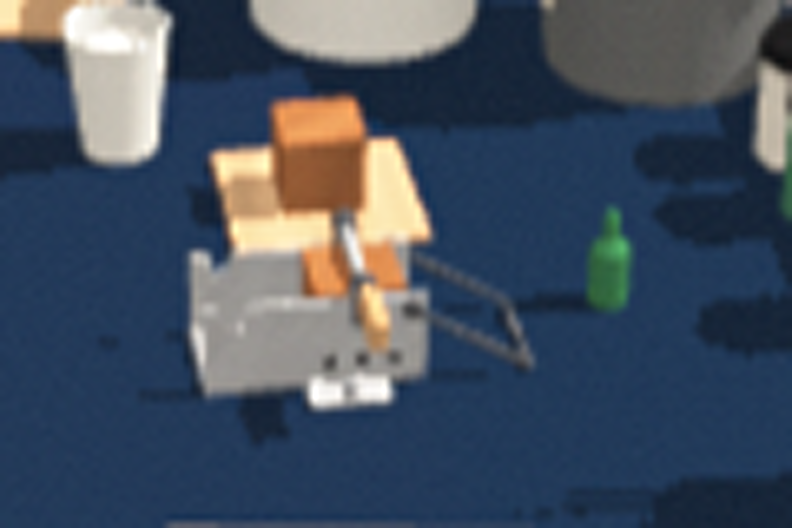

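```bash
cat >> h.py <<'E'
def ob():
    from bench import robot
    o=robot.get_obs();R=Rn.from_rotvec(o["orientation"]).as_matrix();return o,R,np.array(o["position"])
E
python3 - <<'E'
from h import *
f=load("top0"); z=lambda x,y,h: ray(f,170+x/6.6,140+y/6.6,h)
print("grip end",z(683,325,.07),"grip start",z(600,328,.07),"bush",z(440,343,.07))
print("floor front",z(463,532,0.003),z(587,527,0.003))
print("block corners",z(460,290,.062),z(563,290,.062),z(466,401,.062),z(570,396,.062))
print("board blk",z(114,300,.062),z(218,298,.062),z(122,408,.062),z(228,405,.062))
w=load("wrist0");c=-np.array(w["R"]).T@w["t"];o,R,p=ob()
print("cam in tool",R.T@(c-p)); print("tool axes",np.round(R,3).tolist()); print("cam axes in tool",np.round(R.T@np.array(w["R"]).T,3).tolist())
s=load("side0");print("side c",-np.array(s["R"]).T@s["t"])
m=(f["img"].min(2)>200).astype(np.uint8); n,l,s,c=cv2.connectedComponentsWithStats(m)
i=l[203,340];cn=cv2.findContours((l==i).astype(np.uint8),0,2)[0][0];print([ray(f,*q,0)[:2].round(3).tolist() for q in cv2.boxPoints(cv2.minAreaRect(cn))])
E
```

```text
grip end [0.56174964 0.05709586 0.07      ] grip start [0.56097953 0.10182345 0.07      ] bush [0.55449173 0.18811993 0.07      ]
floor front [0.45689494 0.18056138 0.003     ] [0.45838096 0.11167746 0.003     ]
block corners [0.5842361  0.17743489 0.062     ] [0.58315815 0.12159218 0.062     ] [0.52368204 0.17491611 0.062     ] [0.52532575 0.11874428 0.062     ]
board blk [0.58238267 0.36521336 0.062     ] [0.58238922 0.30875584 0.062     ] [0.52341931 0.36076007 0.062     ] [0.52395781 0.30347184 0.062     ]
cam in tool [ 0.06455765  0.00069663 -0.14245783]
tool axes [[-0.896, 0.444, -0.001], [0.444, 0.896, -0.001], [0.0, -0.001, -1.0]]
cam axes in tool [[-0.0, -0.965, -0.261], [1.0, -0.0, -0.001], [0.001, -0.261, 0.965]]
side c [ 0.37172688 -1.41428655  1.03540922]
[[0.43, -0.026], [0.639, -0.052], [0.604, -0.351], [0.396, -0.321]]
```

Call:
drive_tool(
  commands=[
    [[0,0,0],[0,0,1]],
    [[0,0,0],[0,0,1]],
    [[0,0,0],[0,0,1]],
    [[0,0,0],[0,0,1]],
    [[0,0,0],[0,0,1]],
    [[0,0,0],[0,0,1]],
    [[0,0,0],[0,0,1]],
    [[0,0,0],[0,0,1]],
  ],
  fingers=0,
)

```text
time_s: 0.95
position: [0.2433, 0.4919, 0.2286]
orientation: [-1.938, -2.472, 0.01]
contact_force: [0.1, -0.2, 0.2]
opening: 0.0855
```

```bash
python3 - <<'E'
from h import *
o,R,p=ob();print(p,R.round(3).tolist(),o["time_s"],o["joint_positions"].round(2)); print(R.T@(np.array([.556,.15,.231])-p))
E
```

```text
[0.24326657 0.4918735  0.22856454] [[-0.239, 0.971, -0.004], [0.971, 0.238, -0.005], [-0.004, -0.005, -1.0]] 0.95 [ 0.9   0.38  1.3  -0.    1.46  0.65]
[-0.40660581  0.22215649 -0.00195617]
```

Call:
drive_tool(
  commands=[
    [[0,0,0],[0,0,0.9]],
    [[0,0,0],[0,0,0.9]],
    [[-0.35,0.3,0],[0,0,0]],
    [[-0.35,0.3,0],[0,0,0]],
    [[-0.35,0.3,0],[0,0,0]],
    [[-0.35,0.3,0],[0,0,0]],
    [[-0.35,0.3,0],[0,0,0]],
    [[-0.35,0.3,0],[0,0,0]],
  ],
)

```text
time_s: 1.75
position: [0.4341, 0.286, 0.2267]
orientation: [-2.164, -2.276, 0.016]
contact_force: [0.5, 0.1, -0.4]
opening: 0.0852
```

Call:
drive_tool(
  commands=[
    [[-0.35,0.3,0],[0,0,0]],
    [[-0.35,0.3,0],[0,0,0]],
    [[-0.35,0.3,0],[0,0,0]],
    [[0,0,0],[0,0,0]],
  ],
)

```text
time_s: 2.15
position: [0.5352, 0.1766, 0.2253]
orientation: [-2.17, -2.27, 0.018]
contact_force: [-0.3, -0.0, -0.2]
opening: 0.0857
```

```bash
python3 - <<'E'
from h import *
o,R,p=ob();print(p,R.round(3).tolist(),o["time_s"],o["joint_positions"].round(2)); print(R.T@(np.array([.556,.15,.231])-p))
grab("wrist","1",None,1.5)
E
```

```text
[0.53522438 0.1765702  0.22530324] [[-0.045, 0.999, -0.009], [0.999, 0.045, -0.008], [-0.007, -0.009, -1.0]] 2.15 [ 0.11  0.41  1.26 -0.01  1.48  0.07]
[-0.02751868  0.01950747 -0.00567767]
```

View pics/wrist1.png

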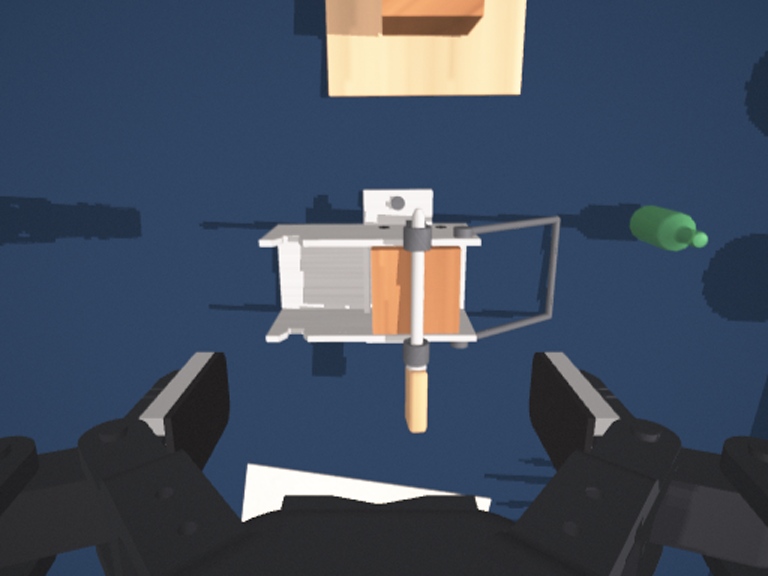

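Wrist view (1.5x): the carrier is in the middle, grip from (416,372) to (417,432), shank tip at (417,212), block top from (372,247) to (461,334), notches around x≈290 px.

```bash
python3 - <<'E'
from h import *
f=load("wrist1"); save(f,"wz",(170,120,380,300),3.8)
z=lambda x,y,h: ray(f,x/1.5,y/1.5,h).round(4)
print("grip start/end top",z(416,368,.08),z(417,426,.08)); print("shank at bushes",z(417,235,.074),z(417,345,.074),"tip",z(417,212,.072))
print("block",z(372,247,.062),z(460,247,.062),z(372,334,.062),z(461,334,.062))
E
```

```text
grip start/end top [0.5618 0.1054 0.08  ] [0.5651 0.0646 0.08  ]
shank at bushes [0.5574 0.1884 0.074 ] [0.562  0.1184 0.074 ] tip [0.5567 0.2017 0.072 ]
block [0.531  0.1773 0.062 ] [0.5854 0.1798 0.062 ] [0.5334 0.1195 0.062 ] [0.5911 0.1223 0.062 ]
```

View pics/wz.png

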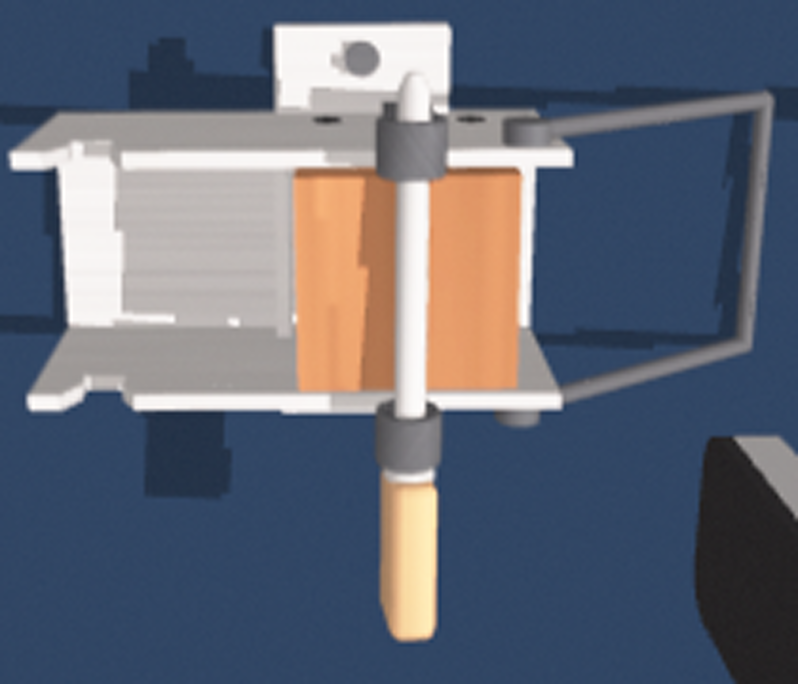

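```bash
python3 - <<'E'
from h import *
f=load("wrist1")
z=lambda x,y,h: ray(f,170+x/3.8-.25,120+y/3.8-.25,h).round(4)
P={}
for n,a in dict(fo1=(10,153,.06),fo2=(572,150,.06),lo1=(30,410,.06),lo2=(562,408,.06),gA=(412,486,.08),gB=(414,637,.08),s1=(412,200,.074),s2=(411,395,.074),n1=(92,152,.06),n2=(104,384,.06),b1=(293,170,.062),b2=(519,170,.062),b3=(299,391,.062),b4=(519,391,.062)).items():
    P[n]=z(*a);print(n,P[n])
ang=lambda a,b: np.degrees(np.arctan2(*(P[b]-P[a])[1::-1]))
print(ang("fo1","fo2"),ang("lo1","lo2"),ang("s2","s1")-90,ang("gB","gA")-90,ang("b3","b4"),ang("b1","b2"),ang("n2","n1")-90)
print("bay",sum(P["b%d"%i] for i in(1,2,3,4))/4,(P["gA"]+P["gB"])/2,"notch",(P["n1"]+P["n2"])/2)
E
```

```text
fo1 [0.4602 0.178  0.06  ]
fo2 [0.5979 0.1852 0.06  ]
lo1 [0.4641 0.1101 0.06  ]
lo2 [0.602  0.1173 0.06  ]
gA [0.5627 0.1031 0.08  ]
gB [0.566  0.0609 0.08  ]
s1 [0.5585 0.1741 0.074 ]
s2 [0.5615 0.1247 0.074 ]
n1 [0.4804 0.1792 0.06  ]
n2 [0.4833 0.1183 0.06  ]
b1 [0.5299 0.1774 0.062 ]
b2 [0.5851 0.18   0.062 ]
b3 [0.5338 0.1196 0.062 ]
b4 [0.5901 0.1223 0.062 ]
2.9931320059790725 2.988798864217693 3.4752327767301097 4.471376172448714 2.7456513406866843 2.69672116377063 2.7263109939062815
bay [0.559725 0.149825 0.062   ] [0.56435 0.082   0.08   ] notch [0.48185 0.14875 0.06   ]
```

```bash
cat >> h.py <<'E'
YAW=np.radians(3.0); BAY=np.array([.560,.1492,.034])
CX=np.array([np.cos(YAW),np.sin(YAW),0]);CY=np.array([-np.sin(YAW),np.cos(YAW),0])
def C(x,y,z): return BAY*[1,1,0]+CX*x+CY*y+np.array([0,0,z])   # carrier -> world
def down(yaw=YAW): # tool y at yaw, z down
    y=np.array([np.cos(yaw),np.sin(yaw),0]);z=np.array([0,0,-1.]);return np.c_[np.cross(y,z),y,z]
def go(p,R):
    o,Rc,pc=ob();d=Rc.T@(np.array(p)-pc);w=Rn.from_matrix(Rc.T@R).as_rotvec(degrees=True)
    print("t%.2f p %s j %s op %.4f F %s"%(o["time_s"],pc.round(4),o["joint_positions"].round(2),o["opening"],o["contact_force"].round(1)));print("shift/100mm",(d*10).round(3),"turn/6deg",(w/6).round(2))
E
python3 -c "
from h import *
print(C(0,-70,0)if 0 else C(0,-.07,.0515),C(-.08,0,.05));go(C(0,-.07,.11),down())"
```

```text
[0.56366352 0.07929593 0.0515    ] [0.48010964 0.14501312 0.05      ]
t2.20 p [0.5336 0.1783 0.2254] j [ 0.11  0.41  1.26 -0.01  1.48  0.07] op 0.0854 F [-0.4 -0.1  0.8]
shift/100mm [-0.996  0.266  1.157] turn/6deg [-0.1   0.06 -0.06]
```

Call:
drive_tool(
  commands=[
    [[-0.33,0.09,0],[-0.1,0.06,-0.06]],
    [[-0.33,0.09,0.2],[0,0,0]],
    [[-0.33,0.08,0.35],[0,0,0]],
    [[0,0,0.4],[0,0,0]],
    [[0,0,0.2],[0,0,0]],
    [[0,0,0],[0,0,0]],
  ],
)

```text
time_s: 2.8
position: [0.5631, 0.0831, 0.1078]
orientation: [2.155, 2.286, 0.005]
contact_force: [0.4, 0.0, 0.3]
opening: 0.0856
```

```bash
python3 -c "
from h import *
go(C(0,-.07,.0515),down());grab('wrist','2',None,1.5)"
```

```text
t2.80 p [0.5631 0.0831 0.1078] j [-0.06  0.53  1.43  0.    1.18 -0.12] op 0.0856 F [0.4 0.  0.3]
shift/100mm [-0.039  0.002  0.563] turn/6deg [ 0.02 -0.02  0.07]
```

View pics/wrist2.png

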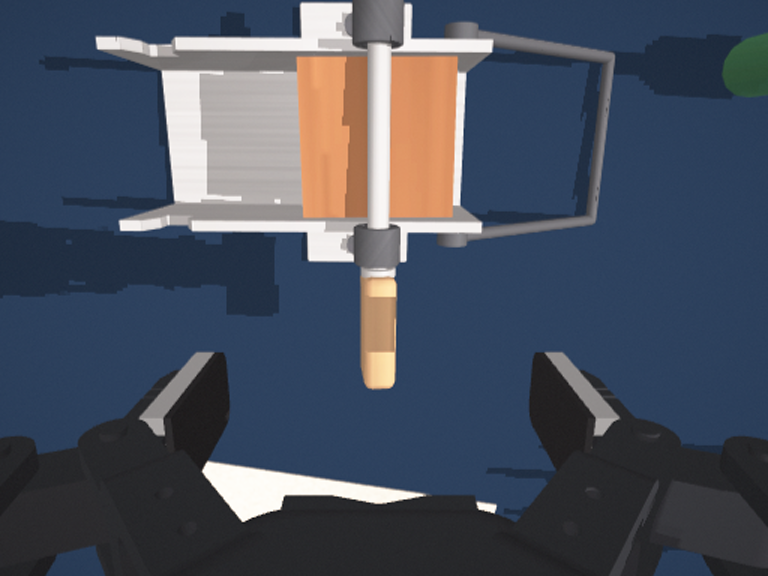

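The grip (378, 278–388) is centred between the pads; checking its measured centre, then descending.

```bash
python3 -c "
from h import *
f=load('wrist2')
z=lambda x,y,h: ray(f,x/1.5,y/1.5,h).round(4)
print(z(382,278,.08),z(381,386,.08),z(380,100,.074),z(379,210,.074)); print(C(0,-.048,.08),C(0,-.092,.08))
print('cheek outer near',z(121,230,.06),z(481,231,.06),z(97,37,.06),z(492,40,.06)); print(C(-.098,-.034,0),C(.04,-.034,0),C(-.098,.034,0),C(.04,.034,0))"
```

```text
[0.5645 0.1024 0.08  ] [0.5667 0.0608 0.08  ] [0.5603 0.1619 0.074 ] [0.5621 0.1254 0.074 ]
[0.56251213 0.10126578 0.08      ] [0.56481491 0.05732608 0.08      ]
cheek outer near [0.4644 0.1102 0.06  ] [0.6017 0.1178 0.06  ] [0.461  0.1778 0.06  ] [0.5981 0.185  0.06  ]
[0.46391373 0.11011767 0.        ] [0.6017246  0.11734003 0.        ] [0.46035488 0.17802448 0.        ] [0.59816576 0.18524684 0.        ]
```

Call:
drive_tool(
  commands=[
    [[-0.03,0.01,0.3],[0,0,0.06]],
    [[0,0,0.26],[0,0,0]],
    [[0,0,0],[0,0,0]],
  ],
)

```text
time_s: 3.15
position: [0.567, 0.0831, 0.0571]
orientation: [2.152, 2.278, 0.016]
contact_force: [0.1, 0.1, 1.2]
opening: 0.0852
```

```bash
python3 -c "
from h import *
go(C(0,-.069,.051),down())"
```

```text
t3.15 p [0.567  0.0831 0.0571] j [-0.06  0.59  1.48  0.    1.05 -0.12] op 0.0852 F [0.1 0.1 1.2]
shift/100mm [-0.026 -0.036  0.061] turn/6deg [ 0.12 -0.01  0.04]
```

Call:
drive_tool(
  commands=[
    [[-0.02,-0.03,0.07],[0.12,0,0.04]],
    [[0,0,0],[0,0,0]],
  ],
)

```text
time_s: 3.35
position: [0.5651, 0.0819, 0.0531]
orientation: [2.159, 2.279, 0.005]
contact_force: [0.3, -0.3, -1.1]
opening: 0.0855
```

```bash
python3 -c "
from h import *
go(C(0,-.069,.051),down())"
```

```text
t3.35 p [0.5651 0.0819 0.0531] j [-0.06  0.6   1.49  0.    1.05 -0.12] op 0.0855 F [ 0.3 -0.3 -1.1]
shift/100mm [-0.015 -0.016  0.021] turn/6deg [ 0.04 -0.01  0.01]
```

Call:
drive_tool(
  commands=[
    [[-0.01,-0.01,0.02],[0.03,0,0]],
    [[0,0,0],[0,0,0]],
    [[0,0,0],[0,0,0]],
    [[0,0,0],[0,0,0]],
    [[0,0,0],[0,0,0]],
    [[0,0,0],[0,0,0]],
  ],
  fingers=1,
)

```text
time_s: 3.95
position: [0.5639, 0.0809, 0.0547]
orientation: [2.159, 2.281, 0.002]
contact_force: [-4.1, 0.2, 3.0]
opening: 0.0107
```

```bash
python3 -c "
from h import *
go(C(0,-.069,.051),down());grab('wrist','3',None,1.5)"
```

```text
t3.95 p [0.5639 0.0809 0.0547] j [-0.07  0.6   1.49  0.    1.06 -0.12] op 0.0107 F [-4.1  0.2  3. ]
shift/100mm [-0.006 -0.004  0.037] turn/6deg [ 0.02 -0.    0.02]
```

View pics/wrist3.png

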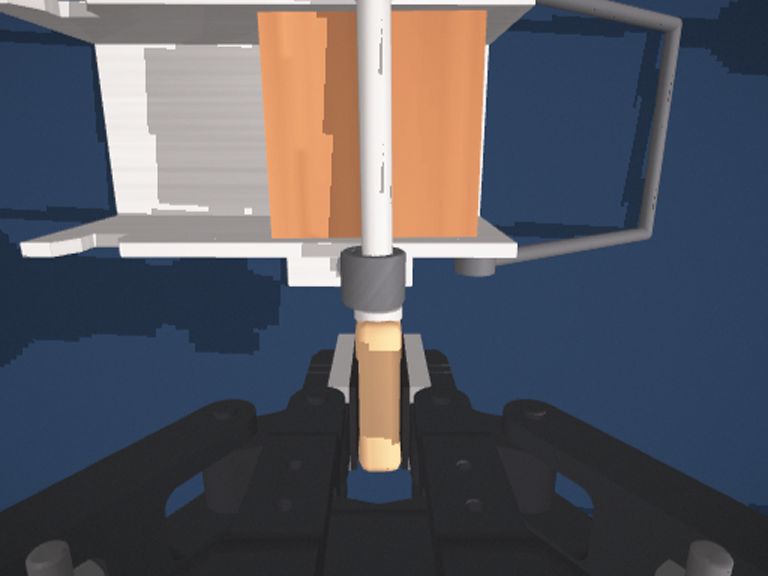

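The grip is held (opening 10.7 mm), in line with the bush. Drawing it out along tool -x.

Call:
drive_tool(
  commands=[
    [[-0.1,0,0],[0,0,0]],
    [[-0.15,0,0],[0,0,0]],
    [[-0.15,0,0],[0,0,0]],
  ],
)

```text
time_s: 4.3
position: [0.5659, 0.0399, 0.0547]
orientation: [2.156, 2.284, 0.002]
contact_force: [0.6, -0.4, -0.6]
opening: 0.0109
```

```bash
python3 -c "
from h import *
go(C(0,-.18,.053),down())"
```

```text
t4.30 p [0.5659 0.0399 0.0547] j [-0.14  0.59  1.49  0.    1.05 -0.2 ] op 0.0109 F [ 0.6 -0.4 -0.6]
shift/100mm [-0.706 -0.005  0.017] turn/6deg [ 0.02 -0.    0.05]
```

Smooth, low force.

Call:
drive_tool(
  commands=[
    [[-0.18,0,0],[0,0,0.04]],
    [[-0.18,0,0],[0,0,0]],
    [[-0.18,0,0],[0,0,0]],
    [[-0.18,0,0],[0,0,0]],
    [[0,0,0],[0,0,0]],
    [[0,0,0],[0,0,0]],
  ],
)

```text
time_s: 4.9
position: [0.5704, -0.044, 0.0543]
orientation: [2.168, 2.269, 0.002]
contact_force: [1.0, 0.3, -0.2]
opening: 0.0109
```

```bash
python3 -c "
from h import *
go(C(-.08,-.18,.075),down());grab('wrist','4',None,1.5)"
```

```text
t4.90 p [ 0.5704 -0.044   0.0543] j [-0.28  0.6   1.48 -0.    1.06 -0.33] op 0.0109 F [ 1.   0.3 -0.2]
shift/100mm [ 0.129 -0.803 -0.21 ] turn/6deg [ 0.03  0.01 -0.07]
```

View pics/wrist4.png

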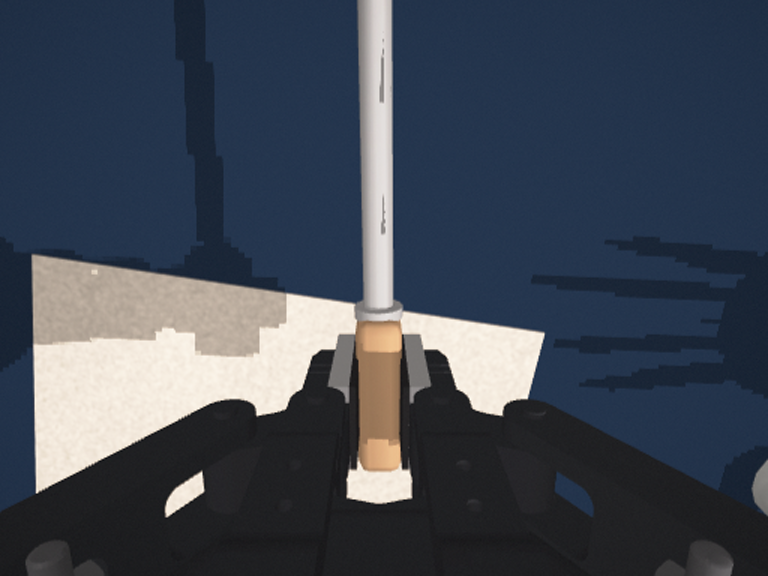

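Call:
drive_tool(
  commands=[
    [[0,-0.1,-0.2],[0,0,-0.07]],
    [[0,-0.24,-0.1],[0,0,0]],
    [[0,-0.24,0],[0,0,0]],
    [[0,-0.22,0],[0,0,0]],
    [[0,0,0],[0,0,0]],
  ],
)

```text
time_s: 5.45
position: [0.4876, -0.0457, 0.0847]
orientation: [2.155, 2.282, 0.003]
contact_force: [0.5, -0.6, 0.1]
opening: 0.0107
```

```bash
python3 -c "
from h import *
go(C(-.08,-.068,.075),down());f=grab('wrist','5',None,1.5)
"
```

```text
t5.45 p [ 0.4876 -0.0457  0.0847] j [-0.34  0.44  1.68  0.    1.01 -0.39] op 0.0107 F [ 0.5 -0.6  0.1]
shift/100mm [1.228 0.031 0.096] turn/6deg [0.03 0.01 0.05]
```

View pics/wrist5.png

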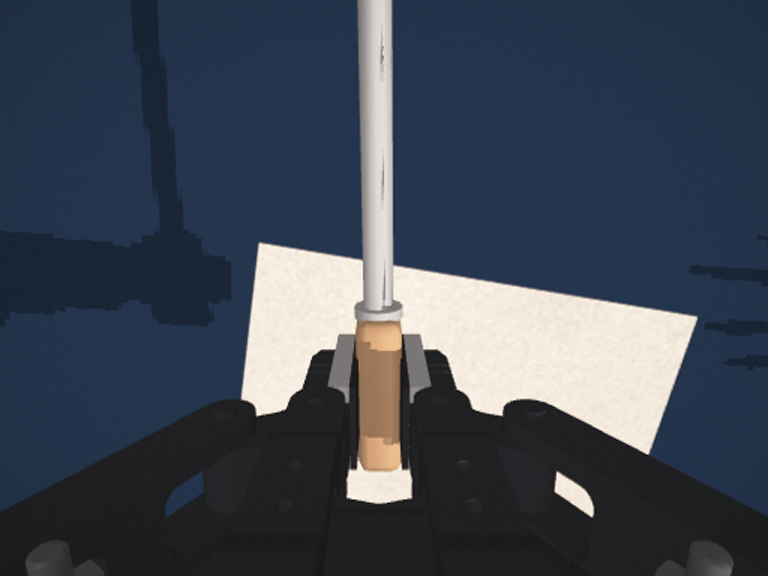

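Call:
drive_tool(
  commands=[
    [[0.3,0,0],[0.03,0,0.05]],
    [[0.4,0.01,0],[0,0,0]],
    [[0.4,0.01,0],[0,0,0]],
    [[0.12,0,0],[0,0,0]],
    [[0,0,0],[0,0,0]],
  ],
)

```text
time_s: 6.0
position: [0.4894, 0.0807, 0.0851]
orientation: [2.159, 2.274, 0.006]
contact_force: [0.5, -0.3, -0.6]
opening: 0.0109
```

```bash
python3 -c "
from h import *
go(C(-.08,-.068,.075),down());f=grab('wrist','6',None,1.5);f=grab('side','6',(190,150,330,240),5.5)
"
```

```text
t6.00 p [0.4894 0.0807 0.0851] j [-0.07  0.45  1.67 -0.    1.02 -0.13] op 0.0109 F [ 0.5 -0.3 -0.6]
shift/100mm [-0.033 -0.059  0.101] turn/6deg [ 0.07  0.02 -0.  ]
```

View pics/wrist6.png

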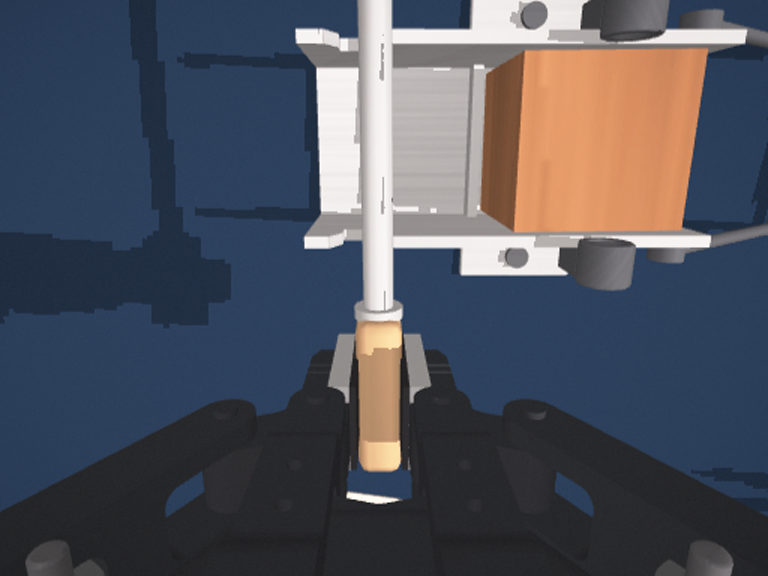

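View pics/side6.png

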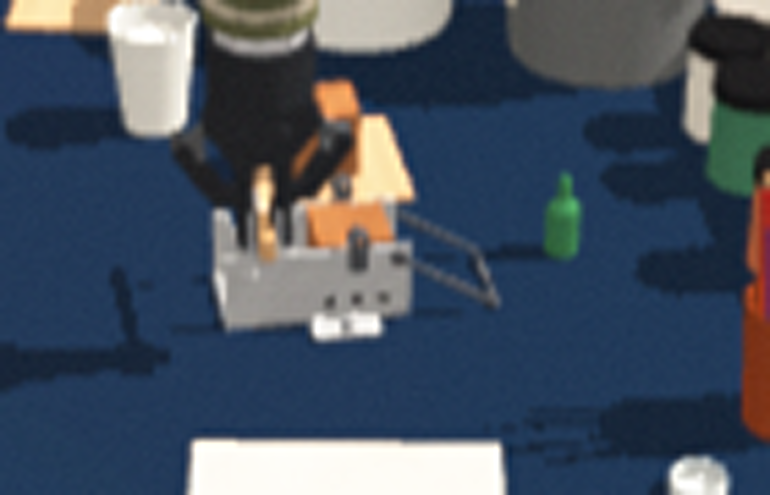

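Call:
drive_tool(
  commands=[
    [[-0.03,-0.06,0.1],[0.06,0.02,0]],
    [[0,0,0],[0,0,0]],
  ],
)

```text
time_s: 6.3
position: [0.4836, 0.0736, 0.0741]
orientation: [2.167, 2.273, -0.001]
contact_force: [0.2, 0.2, -0.3]
opening: 0.0107
```

```bash
python3 -c "
from h import *
go(C(-.08,-.069,.06),down())"
```

```text
t6.30 p [0.4836 0.0736 0.0741] j [-0.09  0.46  1.69 -0.    0.99 -0.14] op 0.0107 F [ 0.2  0.2 -0.3]
shift/100mm [0.025 0.002 0.141] turn/6deg [ 0.    0.01 -0.04]
```

Call:
drive_tool(
  commands=[
    [[0.02,0,0.07],[0,0,-0.04]],
    [[0,0,0.05],[0,0,0]],
    [[0,0,0],[0,0,0]],
  ],
)

```text
time_s: 6.6
position: [0.4836, 0.0737, 0.0606]
orientation: [-2.167, -2.275, 0.001]
contact_force: [-0.4, 0.4, -0.4]
opening: 0.011
```

```bash
python3 -c "
from h import *
go(C(-.08,-.069,.0355),down());f=grab('wrist','7',None,1.5)
z=lambda x,y,h: ray(f,x/1.5,y/1.5,h).round(4)
for c in (C(-.08,.032,.06),C(-.08,-.032,.06)): print(proj(f,c)*1.5)"
```

```text
t6.60 p [0.4836 0.0737 0.0606] j [-0.09  0.48  1.71 -0.    0.95 -0.14] op 0.0110 F [-0.4  0.4 -0.4]
shift/100mm [0.024 0.003 0.251] turn/6deg [-0.01  0.01 -0.03]
[372.88656142 -12.21349819]
[374.41324249 235.34731951]
```

View pics/wrist7.png

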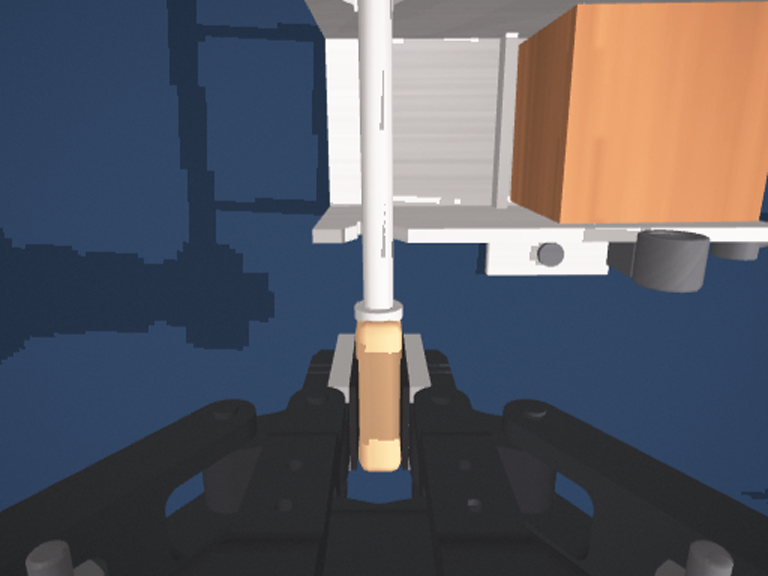

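The shank (col 377) is centred between the notch edges (348 and 403). Lowering.

Call:
drive_tool(
  commands=[
    [[0.02,0,0.08],[0,0,-0.03]],
    [[0,0,0.08],[0,0,0]],
    [[0,0,0.03],[0,0,0]],
    [[0,0,0],[0,0,0]],
  ],
)

```text
time_s: 7.05
position: [0.4837, 0.076, 0.0402]
orientation: [2.162, 2.279, -0.001]
contact_force: [0.5, -0.1, -0.9]
opening: 0.0106
```

```bash
python3 -c "
from h import *
go(C(-.08,-.069,.0355),down());f=grab('wrist','8',None,1.5);grab('side','8',(190,150,330,240),5.5)"
```

```text
t7.05 p [0.4837 0.076  0.0402] j [-0.09  0.52  1.73 -0.    0.9  -0.14] op 0.0106 F [ 0.5 -0.1 -0.9]
shift/100mm [0.001 0.    0.047] turn/6deg [-0.    0.01  0.  ]
```

View pics/wrist8.png

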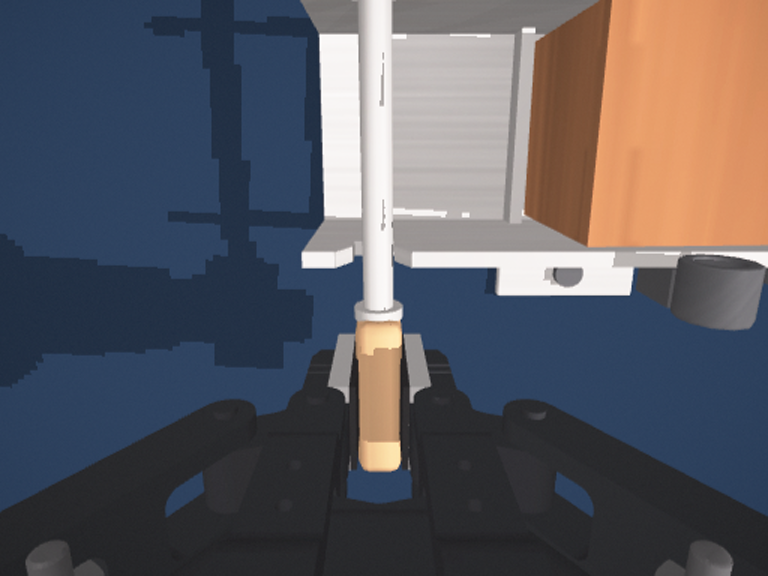

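Shank (376) still centred in the notch (352–395). Lowering to contact.

Call:
drive_tool(
  commands=[
    [[0,0,0.03],[0,0,0]],
    [[0,0,0.02],[0,0,0]],
    [[0,0,0],[0,0,0]],
  ],
)

```text
time_s: 7.45
position: [0.4844, 0.0759, 0.0358]
orientation: [2.161, 2.277, 0.001]
contact_force: [-0.0, 0.5, 0.4]
opening: 0.0107
```

```bash
python3 -c "
from h import *
go(C(-.08,-.069,.0355),down())"
```

```text
t7.45 p [0.4844 0.0759 0.0358] j [-0.09  0.52  1.73 -0.    0.88 -0.14] op 0.0107 F [-0.   0.5  0.4]
shift/100mm [ 0.002 -0.006  0.003] turn/6deg [0.02 0.01 0.  ]
```

Call:
drive_tool(
  commands=[
    [[0,0,0.02],[0,0,0]],
    [[0,0,0],[0,0,0]],
  ],
)

```text
time_s: 7.65
position: [0.4843, 0.0763, 0.0347]
orientation: [2.161, 2.278, 0.003]
contact_force: [-1.8, 1.0, 3.0]
opening: 0.0107
```

Call:
drive_tool(
  commands=[
    [[0,0,0.02],[0,0,0]],
    [[0,0,0],[0,0,0]],
  ],
)

```text
time_s: 7.85
position: [0.4844, 0.0763, 0.0342]
orientation: [2.16, 2.277, 0.004]
contact_force: [-2.1, -0.6, 4.6]
opening: 0.0112
```

Contact (4.6 N up). Releasing.

Call:
drive_tool(
  commands=[
    [[0,0,0],[0,0,0]],
    [[0,0,0],[0,0,0]],
    [[0,0,0],[0,0,0]],
    [[0,0,0],[0,0,0]],
    [[0,0,0],[0,0,0]],
    [[0,0,0],[0,0,0]],
  ],
  fingers=0,
)

```text
time_s: 8.45
position: [0.4847, 0.0763, 0.0342]
orientation: [2.159, 2.277, 0.005]
contact_force: [0.9, 0.2, -0.3]
opening: 0.0854
```

```bash
python3 -c "
from h import *
go(C(-.08,-.069,.13),down());f=grab('wrist','9',None,1.5)"
```

```text
t8.45 p [0.4847 0.0763 0.0342] j [-0.09  0.53  1.73  0.    0.88 -0.14] op 0.0854 F [ 0.9  0.2 -0.3]
shift/100mm [-0.002 -0.005 -0.958] turn/6deg [0.04 0.01 0.01]
```

View pics/wrist9.png

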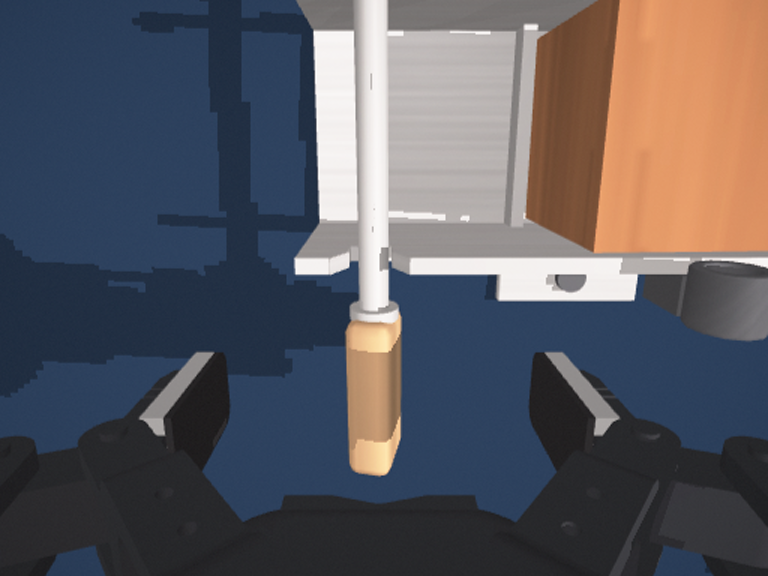

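Pin free, lying in the near notch (shank at col 373, notch 350–393). Rising to inspect both notches.

Call:
drive_tool(
  commands=[
    [[0,0,-0.3],[0,0,0]],
    [[0,0,-0.4],[0,0,0]],
    [[0,0,-0.5],[0,0,0]],
    [[0.3,0.3,-0.3],[0,0,0]],
    [[0.2,0.3,0],[0,0,0]],
    [[0,0,0],[0,0,0]],
  ],
)

```text
time_s: 9.1
position: [0.5414, 0.1298, 0.1896]
orientation: [2.163, 2.276, 0.005]
contact_force: [-1.2, -0.2, -0.9]
opening: 0.0851
```

```bash
python3 -c "
from h import *
go(C(0,.0,.12),down());f=grab('wrist','10',None,1.5)
for c in (C(-.08,.032,.06),C(-.08,-.032,.06),C(0,0,.062)): print(proj(f,c)*1.5)
grab('side','10',(190,150,330,240),5.5)"
```

```text
t9.10 p [0.5414 0.1298 0.1896] j [ 0.02  0.42  1.35  0.    1.36 -0.03] op 0.0851 F [-1.2 -0.2 -0.9]
shift/100mm [0.184 0.193 0.697] turn/6deg [ 0.03 -0.01 -0.02]
[260.99334056 170.94077713]
[268.14305778 286.90460565]
[411.27422236 230.89885294]
```

View pics/wrist10.png

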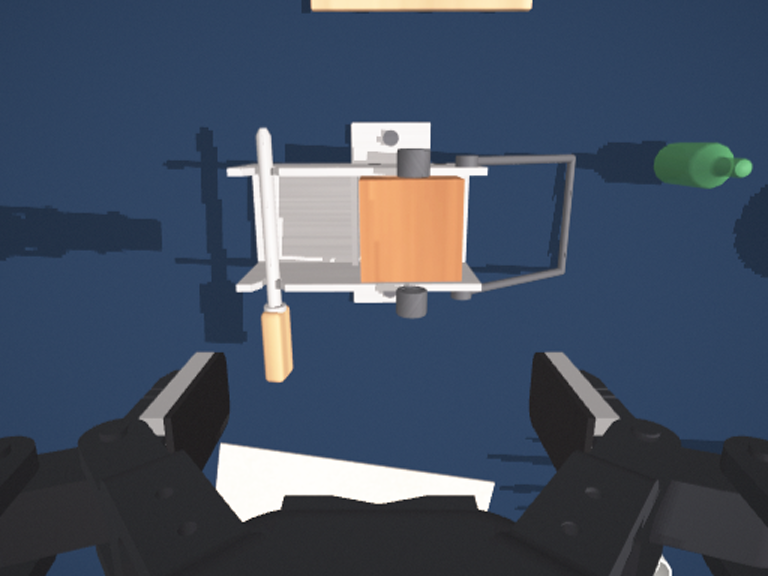

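View pics/side10.png

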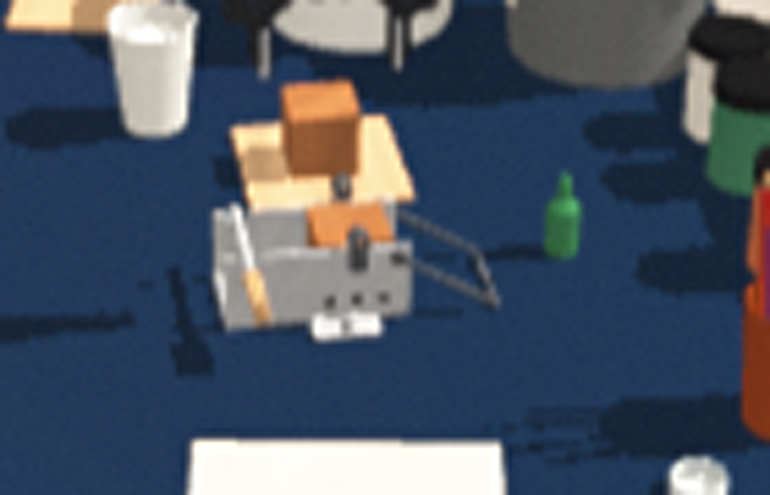

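```bash
python3 -c "
from h import *
f=load('wrist10');save(f,'wz10',(140,70,340,270),3.5)
for u,v in((262.5,140),(264,168),(269,235),(273.5,303)):
    X=ray(f,u/1.5,v/1.5,.052)-BAY; print('carrier xy',(X@CX).round(4),(X@CY).round(4))"
```

```text
carrier xy -0.08 0.0478
carrier xy -0.0801 0.0331
carrier xy -0.0795 -0.0039
carrier xy -0.0793 -0.0441
```

View pics/wz10.png

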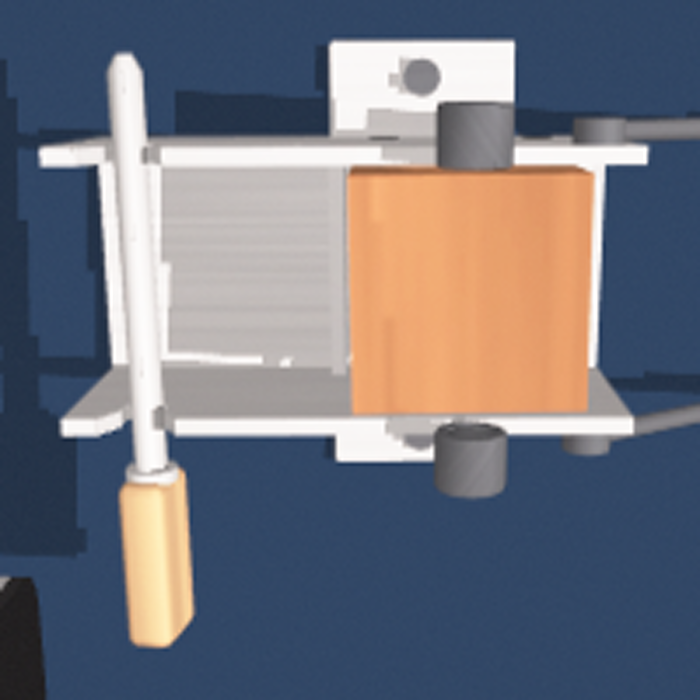

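Pin measured in the notch frame: x within 1 mm, angle ≈ 0.01 rad, let go. Now to the block.

Call:
drive_tool(
  commands=[
    [[0.18,0.19,0],[0.03,0,-0.02]],
    [[0,0,0.3],[0,0,0]],
    [[0,0,0.35],[0,0,0]],
    [[0,0,0],[0,0,0]],
  ],
)

```text
time_s: 9.6
position: [0.5542, 0.1451, 0.1214]
orientation: [-2.163, -2.273, 0.008]
contact_force: [-0.9, -1.0, 0.1]
opening: 0.0854
```

```bash
python3 -c "
from h import *
go(C(0,.0,.085),down());f=grab('wrist','11',None,1.5)
z=lambda x,y,h: ray(f,x/1.5,y/1.5,h).round(4)
"
```

```text
t9.60 p [0.5542 0.1451 0.1214] j [ 0.05  0.52  1.4  -0.    1.23  0.  ] op 0.0854 F [-0.9 -1.   0.1]
shift/100mm [0.039 0.063 0.364] turn/6deg [-0.06  0.   -0.03]
```

View pics/wrist11.png

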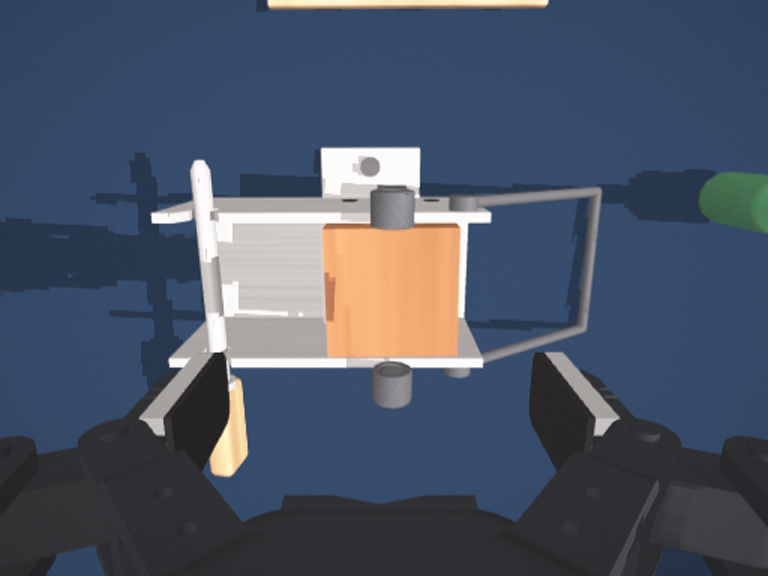

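Call:
drive_tool(
  commands=[
    [[0.04,0.06,0.1],[-0.06,0,-0.03]],
    [[0,0,0.25],[0,0,0]],
    [[0,0,0],[0,0,0]],
  ],
)

```text
time_s: 9.95
position: [0.5633, 0.149, 0.0918]
orientation: [2.158, 2.273, 0.011]
contact_force: [-0.3, 0.3, 0.0]
opening: 0.0851
```

```bash
python3 -c "
from h import *
go(C(0,.0,.05),down())"
```

```text
t9.95 p [0.5633 0.149  0.0918] j [ 0.06  0.56  1.42 -0.    1.15  0.  ] op 0.0851 F [-0.3  0.3  0. ]
shift/100mm [ 0.004 -0.037  0.417] turn/6deg [ 0.1   0.   -0.01]
```

Call:
drive_tool(
  commands=[
    [[0,-0.04,0.1],[0.1,0,0]],
    [[0,0,0.2],[0,0,0]],
    [[0,0,0.1],[0,0,0]],
    [[0,0,0],[0,0,0]],
  ],
)

```text
time_s: 10.35
position: [0.5613, 0.1489, 0.0543]
orientation: [2.16, 2.275, 0.006]
contact_force: [0.0, -0.1, -0.1]
opening: 0.0852
```

```bash
python3 -c "
from h import *
go(C(0,.0,.022),down())"
```

```text
t10.35 p [0.5613 0.1489 0.0543] j [ 0.06  0.61  1.46 -0.    1.07  0.  ] op 0.0852 F [ 0.  -0.1 -0.1]
shift/100mm [ 0.004 -0.014  0.323] turn/6deg [ 0.06  0.   -0.01]
```

Call:
drive_tool(
  commands=[
    [[0,-0.02,0.12],[0.06,0,0]],
    [[0,-0.01,0.12],[0,0,0]],
    [[0,0,0.07],[0,0,0]],
    [[0,0,0],[0,0,0]],
  ],
)

```text
time_s: 10.75
position: [0.5589, 0.1488, 0.0225]
orientation: [2.162, 2.277, 0.001]
contact_force: [0.1, 0.0, 0.0]
opening: 0.0855
```

```bash
python3 -c "
from h import *
go(C(0,.0,.022),down());grab('wrist','12',None,1.5)"
```

```text
t10.75 p [0.5589 0.1488 0.0225] j [ 0.06  0.65  1.49 -0.    1.    0.  ] op 0.0855 F [0.1 0.  0. ]
shift/100mm [0.004 0.012 0.005] turn/6deg [ 0.01  0.   -0.01]
```

View pics/wrist12.png

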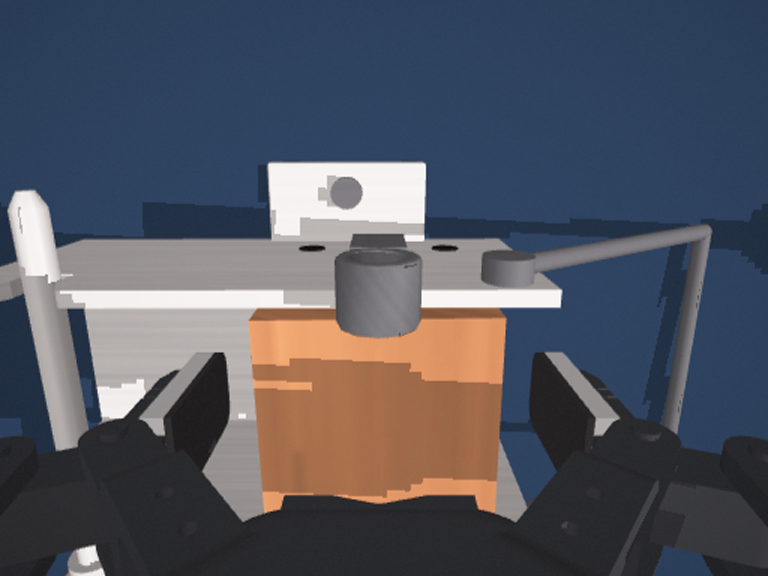

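The block (col 250–505) is centred between the pads. Closing.

Call:
drive_tool(
  commands=[
    [[0,0,0],[0,0,0]],
    [[0,0,0],[0,0,0]],
    [[0,0,0],[0,0,0]],
    [[0,0,0],[0,0,0]],
    [[0,0,0],[0,0,0]],
  ],
  fingers=1,
)

```text
time_s: 11.3
position: [0.5597, 0.1489, 0.024]
orientation: [2.161, 2.276, 0.004]
contact_force: [-0.0, 0.5, -2.3]
opening: 0.0555
```

Call:
drive_tool(
  commands=[
    [[0,0,-0.1],[0,0,0]],
    [[0,0,-0.15],[0,0,0]],
    [[0,0,-0.15],[0,0,0]],
  ],
)

```text
time_s: 11.6
position: [0.5583, 0.1488, 0.0644]
orientation: [-2.163, -2.278, 0.001]
contact_force: [0.9, 0.2, -1.1]
opening: 0.0558
```

```bash
python3 -c "
from h import *
go(C(0,.0,.15),down())"
```

```text
t11.60 p [0.5583 0.1488 0.0644] j [ 0.06  0.6   1.45 -0.    1.09  0.  ] op 0.0558 F [ 0.9  0.2 -1.1]
shift/100mm [ 0.003  0.016 -0.856] turn/6deg [-0.01  0.   -0.01]
```

Call:
drive_tool(
  commands=[
    [[0,0.02,-0.3],[0,0,0]],
    [[0,0,-0.35],[0,0,0]],
    [[0,0,-0.3],[0,0,0]],
    [[0,0,-0.2],[0,0,0]],
    [[-0.2,-0.05,0],[0,0,0]],
    [[-0.4,-0.1,0],[0,0,0]],
    [[-0.4,-0.1,0],[0,0,0]],
    [[-0.4,-0.1,0],[0,0,0]],
  ],
)

```text
time_s: 12.4
position: [0.5322, 0.0076, 0.1926]
orientation: [2.149, 2.283, 0.01]
contact_force: [0.1, -0.2, -0.6]
opening: 0.0555
```

```bash
python3 -c "
from h import *
go([.48,-.12,.19],down());grab('side','13',(190,120,330,240),5);grab('top','13',(200,140,300,240),5)"
```

```text
t12.40 p [0.5322 0.0076 0.1926] j [-0.21  0.38  1.42  0.    1.34 -0.27] op 0.0555 F [ 0.1 -0.2 -0.6]
shift/100mm [-1.242 -0.598  0.021] turn/6deg [0.09 0.   0.07]
```

View pics/side13.png

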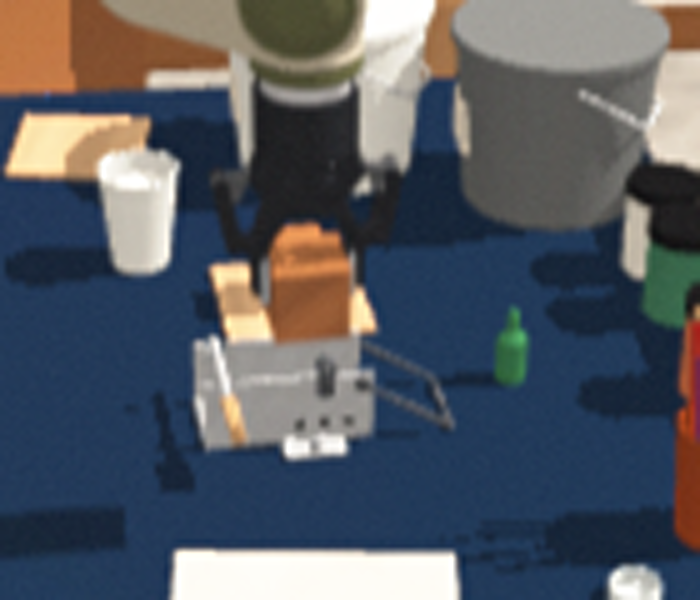

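The block is clear of the carrier and the pin has stayed in its notches. Moving over the sheet and starting to tilt toward +y.

Call:
drive_tool(
  commands=[
    [[-0.3,-0.14,-0.05],[0.09,0,0.07]],
    [[-0.4,-0.2,-0.1],[0,0,0]],
    [[-0.35,-0.16,-0.1],[0,0,0]],
    [[-0.1,-0.05,0],[0,0,0]],
    [[0,0,0],[0,1,0]],
    [[0,0,0],[0,1,0]],
    [[0,0,0],[0,1,0]],
  ],
)

```text
time_s: 13.2
position: [0.4808, -0.1126, 0.2233]
orientation: [-1.992, -2.099, -0.328]
contact_force: [0.8, 0.6, -2.0]
opening: 0.0551
```

```bash
python3 -c "
from h import *
o,R,p=ob();print(R.round(2).tolist());go([.48,-.12,.22],down())"
```

```text
[[-0.05, 1.0, -0.01], [0.95, 0.05, 0.32], [0.32, 0.0, -0.95]]
t13.20 p [ 0.4808 -0.1126  0.2233] j [-0.61  0.35  1.41  0.25  1.58 -0.68] op 0.0551 F [ 0.8  0.6 -2. ]
shift/100mm [-0.08  -0.012  0.008] turn/6deg [ 0.04 -3.07  0.  ]
```

Call:
drive_tool(
  commands=[
    [[0,0,0],[0,1,0]],
    [[0,0,0],[0,1,0]],
    [[0,0,0],[0,1,0]],
    [[0,0,0],[0,1,0]],
    [[0,0,0],[0,1,0]],
    [[0,0,0],[0,1,0]],
  ],
)

```text
time_s: 13.8
position: [0.4824, -0.1099, 0.2268]
orientation: [-1.579, -1.68, -0.844]
contact_force: [0.1, 0.4, -1.5]
opening: 0.0554
```

```bash
python3 -c "
from h import *
o,R,p=ob();print(R.round(2).tolist());go([.48,-.12,.22],down())"
```

```text
[[-0.04, 1.0, -0.04], [0.56, 0.06, 0.82], [0.83, 0.01, -0.56]]
t13.80 p [ 0.4824 -0.1099  0.2268] j [-0.78  0.55  1.36  0.65  1.96 -0.82] op 0.0554 F [ 0.1  0.4 -1.5]
shift/100mm [-0.113 -0.031 -0.044] turn/6deg [ 0.06 -9.28  0.09]
```

56° tilted. Now a look: the block's +y face is visible from above.

```bash
python3 -c "
from h import *
f=grab('top','14',(250,130,390,250),5.5);grab('side','14',(180,150,330,300),4.5)"
```

```text
(no output)
```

View pics/top14.png

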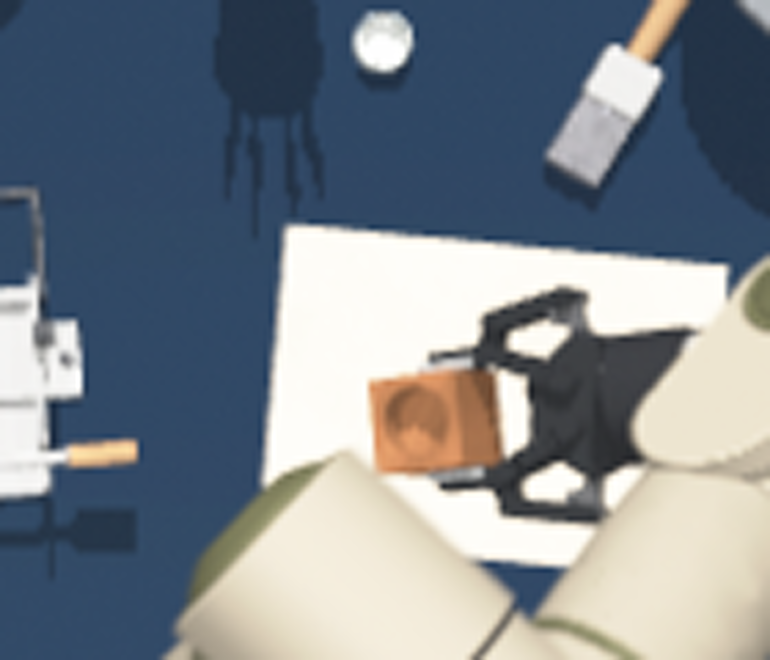

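View pics/side14.png

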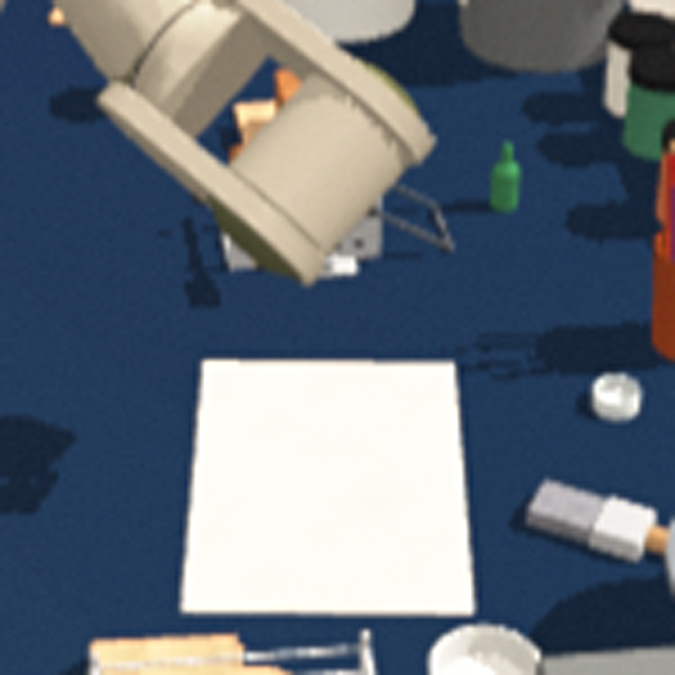

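The top view shows the round recess, about (417,420) in the crop. It is in the larger face on the +y side, so this is the block with its +y recess. Finishing the tilt brings it up with no re-grasp.

Call:
drive_tool(
  commands=[
    [[0,0,0],[0,1,0]],
    [[0,0,0],[0,1,0]],
    [[0,0,0],[0,1,0]],
    [[0,0,0],[0,0,0]],
  ],
)

```text
time_s: 14.3
position: [0.4832, -0.108, 0.2266]
orientation: [-1.365, -1.459, -1.025]
contact_force: [-0.4, 0.2, -1.7]
opening: 0.0554
```

```bash
cat >> h.py <<'E'
def flat(yaw=YAW): # tool x up, y at yaw
    y=np.array([np.cos(yaw),np.sin(yaw),0]);x=np.array([0,0,1.]);return np.c_[x,y,np.cross(x,y)]
E
python3 -c "
from h import *
o,R,p=ob();print(R.round(3).tolist());go([.5,-.14,.21],flat())"
```

```text
[[-0.024, 0.998, -0.056], [0.285, 0.061, 0.956], [0.958, 0.007, -0.286]]
t14.30 p [ 0.4832 -0.108   0.2266] j [-0.81  0.67  1.37  0.81  2.12 -0.84] op 0.0554 F [-0.4  0.2 -1.7]
shift/100mm [-0.254  0.147 -0.268] turn/6deg [-0.07  2.77  0.08]
```

Call:
drive_tool(
  commands=[
    [[0,0,0],[-0.07,0.9,0.08]],
    [[0,0,0],[0,0.9,0]],
    [[0,0,0],[0,0.9,0]],
    [[0,0.07,-0.15],[0,0,0]],
    [[0,0.07,-0.15],[0,0,0]],
    [[0,0,0],[0,0,0]],
  ],
)

```text
time_s: 14.9
position: [0.501, -0.1325, 0.231]
orientation: [-1.187, -1.266, -1.151]
contact_force: [-0.6, -0.0, -1.9]
opening: 0.0552
```

```bash
python3 -c "
from h import *
o,R,p=ob();print(R.round(3).tolist());go([.5,-.14,.21],flat());grab('top','15',(250,130,390,250),5.5)"
```

```text
[[-0.006, 0.998, -0.061], [0.034, 0.061, 0.998], [0.999, 0.004, -0.035]]
t14.90 p [ 0.501  -0.1325  0.231 ] j [-0.83  0.8   1.3   0.98  2.28 -0.77] op 0.0552 F [-0.6 -0.  -1.9]
shift/100mm [-0.212 -0.016 -0.067] turn/6deg [-0.08  0.33  0.04]
```

View pics/top15.png

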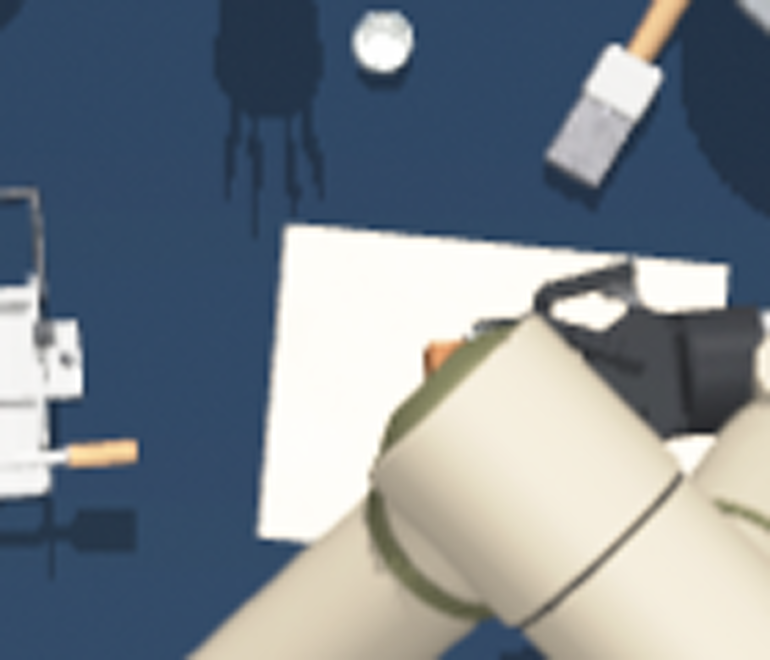

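Call:
drive_tool(
  commands=[
    [[0,0.02,-0.1],[-0.08,0.3,0.04]],
    [[0,0,0],[0,0,0]],
    [[0,0,0],[0,0,0]],
    [[0,0,0],[0,0,0]],
  ],
)

```text
time_s: 15.35
position: [0.5031, -0.14, 0.2329]
orientation: [-1.173, -1.238, -1.166]
contact_force: [-0.9, 0.4, -1.6]
opening: 0.055
```

```bash
python3 -c "
from h import *
o,R,p=ob();print(R.round(3).tolist(),np.abs(o['joint_velocities']).max());go([.5,-.14,.21],flat());grab('wrist','16',None,1.5);grab('side','16',None,1.5);f=grab('top','16',(170,140,290,230),6.5)
f=load('top16');g=load('top0')
d=np.abs(f['img'].astype(int)-g['img']).max(2)[175:215,180:215];print('board change px',(d>40).sum())"
```

```text
[[0.0, 0.998, -0.055], [0.005, 0.055, 0.998], [1.0, -0.001, -0.005]] 0.005600702491745392
t15.35 p [ 0.5031 -0.14    0.2329] j [-0.84  0.81  1.29  1.01  2.3  -0.75] op 0.0550 F [-0.9  0.4 -1.6]
shift/100mm [-0.229 -0.031  0.002] turn/6deg [-0.02  0.05 -0.01]
board change px 0
```

View pics/wrist16.png

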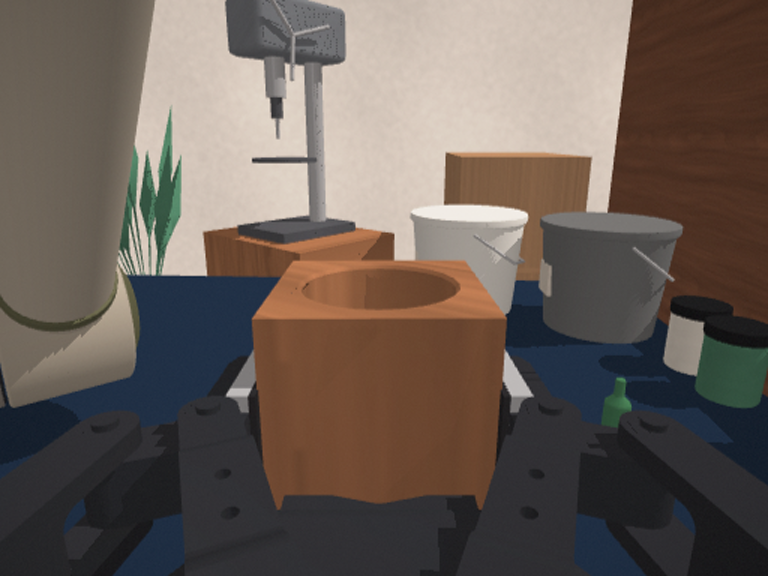

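View pics/side16.png

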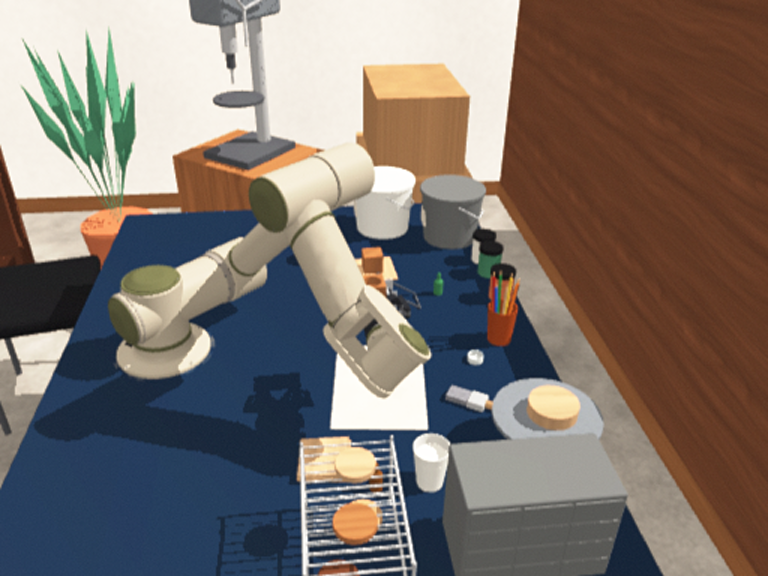

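View pics/top16.png

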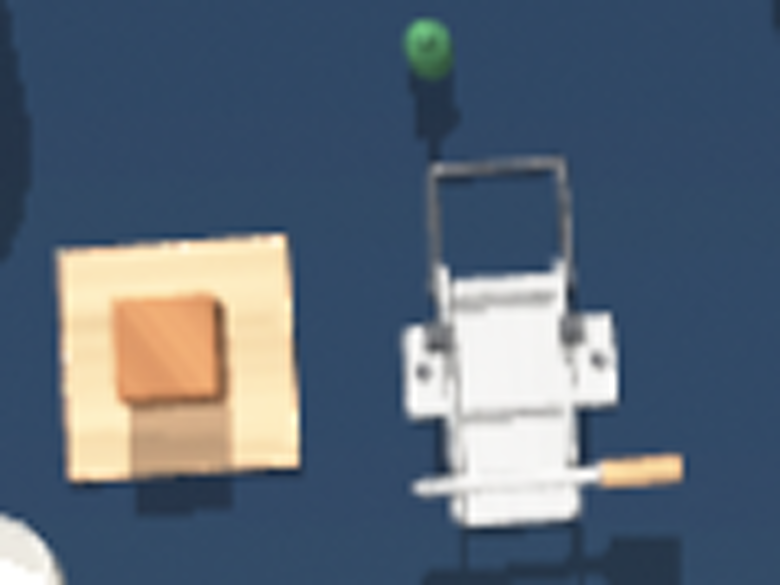

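The wrist view shows the recess straight up (ellipse at about (380,290)) with the block square between the pads. The top view shows the pin across both notches and the board block unmoved. Handing in.

```bash
python3 -c "
from bench import robot
print(robot.hand_in())"
```

```text
the job is handed in; nothing more can be done
None
```

I drew the pin, laid it in the two front notches and let go. Then I lifted the block out of the carrier and tilted it over the sheet. The top camera showed the recess in the side that had faced the carrier's +y. One 90° tilt in the gripper turned it straight up, so the block never had to be put down. I handed the job in at about 15.5 s of the 72 s; it reported no verdict.

**Last checks:**
- **Pin:** within about 1 mm of the notch axis across and about 0.01 rad off it, measured right after I let go. The top view just before hand-in still shows it lying across both notches. I did not measure its height; it came to rest on contact as I lowered it, and the pictures show it seated.
- **Held block:** recess up within about 0.01 rad by the tool pose. Its centre is about 0.23 m high and roughly 5 cm from mid-sheet. The arm is still and the fingers sit at 55 mm on the 56 mm block.
- **Second block:** that patch of the top picture shows no change from the start.
- **Loose items:** nothing looked moved in the pictures, but I did not measure them one by one. The wrist force readings stayed within about 5 N.

No check failed or disagreed. The forearm overhangs part of the block, so the helper may need to reach in from the side.

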